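Move a snap-latched battery pack from its charger to a bench centrifuge

ROBOT

A 6-joint arm with a two-finger parallel gripper is mounted at the origin on the work surface. World frame = base frame: x ahead of the robot, y to its left, z up, the work surface at z = 0. Lengths are in m, angles in rad, forces in N, time in s.
With the tool pointing down it reaches from about 0.25 to 0.725 m from the base axis. Payload 4 kg.
Tool frame: the origin (TCP) lies on the front face of the gripper's body, between the roots of the fingers; the fingertips stand 73 mm ahead of it and the grasp point (between the pads) lies 54 mm ahead of it; z points along the fingers, y is the line along which they close (so a half turn about z gives the same grasp; the last joint's range is limited). The gripper opens to 85 mm and grips with 20 to 120 N. Pads are 22 mm wide; open, the fingers measure 114 mm over their backs; the gripper's body (76 mm by 85 mm) begins 54 mm behind the grasp point. The pads swing forward as they close: fully open they stand 13 mm farther back than shut.
Start: joints at [1.231, 0.241, 0.005, 1.335, 0, 1.571], TCP at [0.167, 0.471, 0.304] pointing down, gripper open.
Joint ranges: [-2.72, 2.72], [-1.05, 1.87], [-1.09, 1.28], [-1.99, 2.15], [-1.42, 1.44], [-3.14, 3.14]. Speed limits (rad/s): [2.79, 2.79, 3.14, 3.14, 3.14, 3.14].

INTERFACE

Orientations are given as a unit quaternion [x, y, z, w].
In Python, from workcell import bot gives the robot as it stands. The module is installed in compiled form; this text tells all that it offers.
- The arm moves only by the tool step_arm, never from a script. Its argument "rows" is a list of rows, each a list of 2 entries, a list of its own where there are three numbers: the shift along the tool's x, y, z in mm, then the turn about the tool's z in degrees. A call has 1 to 12 rows; each row is the pose to reach, as a shift and turn from the pose commanded when the call began, along the tool's axes at that moment; what a row does not reach only later rows make up. A row lasts 1/8 s, in which the tool goes at most 62.5 mm and 10.7 degrees, less where a joint would pass 70% of its speed; a pose out of reach is approached as far as the arm can. A call with a gripper value outside its range is refused whole. "claw" is the gripper's target within -1 to 1 (shut at 1, half-way at 0, fully open at -1), set as the call begins (left out, the last holds). The fingers move at their own pace and stop on an object; the grip force is fixed at half the most. Time passes only in rows, so rows that repeat a pose let the fingers close. It gives the time, the measured TCP pose, the force, the opening and the grip force at its end, in the units of the state.
- bot.get_obs(): the state, without advancing time (a new reading comes with each control period).
- bot.camera(name): name is "scene" or "top" or "wrist"; returns (picture, depth): 480x640x3 uint8, red, green, blue; 480x640 float32, m along the optical axis (not along the pixel's ray), 0 where there is no reading.
- bot.camera_params(name): a dict with "fx", "fy", "cx", "cy" (pixels), "pose" (4x4, takes a point from camera to world coordinates). Camera axes: x right, y up, looking along -z (the intrinsics and any distortion apply to the point x, -y, -z); pixel columns grow to the right and rows downward; lengths in m; the calibration is good to about 2 mm. The wrist camera is an equidistant fisheye: a pixel r from the principal point sees the ray r / f radians off the axis. A picture is of the moment at which its call begins: read the wrist's pose just before it. camera_params takes no time and is no camera call; for the wrist camera it gives the pose at the moment of the call.
- bot.job_done(): hands the job in; it is judged then, once.
Trained networks look in the newest picture that a camera, given by its name, has taken for a name from the list of things; names that differ only in an ending like _2 or _b are one class to them, and where a whole thing is asked for, a point or a joint stands for the part that bears it (a point fixed in the world has none). Each returns a list of dicts, best first, with "score" (0 to 1); they miss things now and then, are a little off and sometimes report something else, mostly with a low value. They report only what shows in the picture. A call takes as long as a camera call. They do not tell look-alikes from the thing itself.
- bot.trace(target, camera): "pixels" (480x640 bool, what is visible of it) and "uv" ([column, row] in pixels, amid what is visible of it).
The state is a dict: "clock": time; "joint_pos": joint angles; "joint_vel": joint speeds; "tau": joint torques, N m; "eef_pos": TCP position; "tool_rot": TCP orientation; "ft_force": force on the tool from outside, world axes, zero at the start; "ft_torque": the same for the moment, N m; "grip_width": finger opening in m; "grasp_force": force on a finger pad.
Only numpy, scipy, OpenCV 4.12 (cv2) and the standard library are available. Lean on these libraries where they do the work, as an engineer would, in place of code of your own. Each camera call takes 0.05 s, during which the arm holds its last target. There are 200 camera calls.

TASK

Take the charged battery pack out of its charging dock by squeezing its sprung snap tab fully in while you lift, without wrenching it against the latch. Then, still squeezing the tab, lower it the same way round into the empty battery bay of the small centrifuge, press it gently fully home against the sprung contacts by feel, and let go there so that the tab springs out and latches it. Do not force it in the bay, and leave the other things on the bench where they are.

Things in the scene. Friction and masses are not known exactly. Their poses are not given: they have to be found in the camera images.
- pack: Dark grey upright battery pack, 48 (x) x 34 (y) x 96 mm tall, about 0.3 kg, in the charger at the start. Origin: centre of its underside, z up; faces at x = -24 and +24, y = -17 and +17 mm. The -x face is plain. The snap tab sits in the +x face. Squeeze with one finger on its pad and the other on the plain -x face, fingertips about 60 mm above the underside. Half a turn is the wrong way round.
- tab (a joint): Inward travel of the snap tab in m: 0 out, 0.0065 fully in; its spring gives 3 N out, 9.5 N fully in. The hook clears a bay's lip only when pressed about 0.0055 or more. The hook is square: it neither pulls out nor snaps in by itself, so the tab must be held in both for lifting out and for lowering in.
- tab_pad (a point): Centre of the outer face of the tab's ribbed thumb pad, 31 mm to +x of the pack's axis and 78 mm above its underside (tab out). The pad is 18 mm wide, 32 mm tall. Across pad and plain -x face: 55 mm with the tab out, 48.5 mm fully in. Lower on the tab a square hook, 16 to 24 mm above the underside, reaches x = +29.5 mm and goes in with the pad.
- charger: White charging dock, fixed to the bench, 116 (x) x 96 (y) x 55 mm high, with one bay open upward that holds the pack. Origin: under the centre of the bay, at the bench. Axes parallel to the seated pack's; the tab is on the +x side.
- charger_mouth (a point): Centre of the charger bay's mouth, 55 mm above the bench; z up, x to the tab side. Bay 50.4 x 36.4 mm, 40 mm deep with a hard floor: the seated pack's underside is 40 mm below this point and 56 mm of it stands out. A lip on the +x wall holds the tab's hook down, with 1 mm of play.
- centrifuge: White cordless microtube centrifuge, fixed to the bench, 264 (x) x 174 (y) x 105 mm high. Origin: under the centre of its battery bay, at the bench; it reaches from x = -57 to +207, y = -87 to +87 mm. Black rotor 128 mm to +x of the bay, 148 mm across, up to 21 mm above the deck at its hub.
- bay_mouth (a point): Centre of the empty battery bay's mouth at deck level, 105 mm above the bench; z up, x towards the rotor: pack x must point along it. Bay 50.4 x 36.4 mm (1.2 mm clearance a side), with a flared guide collar 5 mm high above this point. Its hard floor lies 34 to 48 mm below this point, not known where: feel for it. The latch catches only within 1.5 mm of that floor and then holds there.
- contacts (a joint): Travel of the sprung contact plate in the centrifuge bay's floor, in m: 0 = up, 5 mm above the hard floor; 0.005 = level with the floor. It pushes up with 5 N at 0 and 9 N at the floor, more than the pack's weight: a pack not held down rises and does not latch. Latched, it reads about 0.0035.
- tube_rack: Bystander: white rack of microtubes, 120 x 56 x 44 mm. Origin under its centre.
- tip_box: Bystander: grey box of pipette tips with clear lid, 122 x 87 x 79 mm. Origin under its centre.
- bottle: Bystander: glass bottle, 70 mm across, 160 mm high. Origin under its centre.
- beaker: Bystander: glass beaker, 70 mm across, 90 mm high. Origin under its centre.
- timer: Bystander: small white timer, 60 x 45 x 22 mm. Origin under its centre.
- tape_roll: Bystander: roll of paper tape lying flat, 80 mm across, 20 mm high. Origin under its centre.
Things that resemble listed ones, but are neither listed nor needed, are in the scene too. There is more than one size of the pack; the one meant has the size given above.

How it is judged:
On the way, in this order (a step that is already met when the one before it is completed fails the run):
1. the tab is squeezed in while the pack is still down in the charger (value of joint tab above 0.005 m and z of pack in the frame of charger_mouth below -0.034 m), for 0.05 s.
2. the pack is lifted clear of the charger with its tab squeezed in (z of pack in the frame of charger_mouth above 0.005 m and value of joint tab above 0.004 m), for 0.1 s.
At the end, for the whole second after the job is handed in: The pack stands upright (within 0.06 rad), right way round and centred (within 4 mm) in the centrifuge's bay, its underside more than 30 mm below the mouth, the contact plate pressed more than 2.5 mm, the tab sprung out (less than 1.5 mm in), at rest and let go (value of joint tab below 0.0015 m and value of joint contacts above 0.0025 m and x of pack in the frame of bay_mouth between -0.004 and 0.004 m and y of pack in the frame of bay_mouth between -0.004 and 0.004 m and z of pack in the frame of bay_mouth below -0.03 m and angle between pack's own z axis and vertical below 0.06 rad and linear speed of pack below 0.01 m/s and angle between the x axis of pack and the x axis of bay_mouth, either way round below 0.1 rad and contact force between the fingers and pack below 0.1 N); the robot touches nothing.
It fails at once if the pack is wrenched against the charger (more than 60 N) (contact force between pack and charger above 60 N).
It fails at once if the pack is forced in the centrifuge's bay (more than 45 N) (contact force between pack and centrifuge above 45 N).
It fails at once if a bystander is shifted by more than 20 mm (distance of any of tube_rack, tip_box, bottle, beaker, timer, tape_roll from where it was at the start of the episode above 0.02 m).
It also fails if it takes over 48 s, if anything falls off the work surface, if the arm or the gripper's body presses on something with over 40 N, if the wrist force passes 120 N, or if a joint passes its speed limit or range.

## Working session

There is one attempt and no reset: what is moved stays moved. The work goes in short steps, Python scripts to look and compute and a tool call to move; the robot and the scene stay as the last step left them, time stands still between calls to the robot, and variables do not carry over. Pictures are saved under pics/ and viewed, at most 10 in all, crops included, and the job is handed in when it is done.

Besides the shell and the picture viewer there is one more tool, called after "Request:" as name(argument=value, ...), one argument or row to a line, values as JSON. step_arm: Moves the arm, as the interface text tells. Its arguments: {"type":"object","properties":{"rows":{"type":"array"},"claw":{"type":"number"}},"required":["rows"]}

```bash
mkdir -p pics
cat > h.py <<'E'
import numpy as np, cv2
from workcell import bot
def cloud(name):
    P=bot.camera_params(name); im,d=bot.camera(name)
    v,u=np.mgrid[0:480,0:640].astype(float)
    x=(u-P['cx'])/P['fx']; y=(v-P['cy'])/P['fy']
    if name=='wrist':
        r=np.hypot(x,y)+1e-9; s=np.tan(r)/r; x,y=x*s,y*s
    p=np.stack([x*d,-y*d,-d],-1)
    W=p@P['pose'][:3,:3].T+P['pose'][:3,3]; W[d==0]=np.nan
    return im,W
def save(im,n): cv2.imwrite('pics/'+n,im[...,::-1])
E
python3 - <<'E'
from h import *
ims=[]
for c in('top','scene'):
    im,W=cloud(c); save(im,c+'.png'); np.save(c+'.npy',W); cv2.imwrite(c+'_im.png',im[...,::-1])
    for t in('pack','tab_pad','charger','centrifuge'):
        for r in bot.trace(t,c)[:4]:
            w=W[r['pixels']]; w=w[~np.isnan(w[:,0])]
            print(c,t,round(r['score'],2),np.round(r['uv']),np.round(np.percentile(w,[5,50,95],axis=0),3).tolist() if len(w) else 0)
print(bot.get_obs())
E
```

```text
top pack 0.95 [445. 240.] [[0.525, -0.38, 0.002], [0.55, -0.339, 0.123], [0.578, -0.31, 0.131]]
top pack 0.92 [385. 289.] [[0.381, -0.192, 0.009], [0.412, -0.166, 0.125], [0.442, -0.14, 0.131]]
top pack 0.49 [403. 238.] [[0.517, -0.237, 0.043], [0.542, -0.219, 0.109], [0.567, -0.205, 0.115]]
top tab_pad 0.66 [396. 242.] [[0.491, -0.264, 0.004], [0.542, -0.212, 0.054], [0.597, -0.177, 0.06]]
top tab_pad 0.64 [380. 298.] [[0.376, -0.16, 0.063], [0.384, -0.148, 0.123], [0.393, -0.14, 0.128]]
top tab_pad 0.6 [403. 231.] [[0.561, -0.23, 0.037], [0.564, -0.221, 0.108], [0.57, -0.212, 0.114]]
top tab_pad 0.41 [433. 237.] [[0.548, -0.322, 0.003], [0.56, -0.314, 0.108], [0.573, -0.307, 0.127]]
top charger 0.76 [396. 242.] [[0.49, -0.264, 0.003], [0.542, -0.211, 0.054], [0.595, -0.176, 0.064]]
top centrifuge 0.7 [254. 219.] [[0.482, 0.12, 0.064], [0.597, 0.201, 0.107], [0.717, 0.28, 0.121]]
top centrifuge 0.21 [496. 253.] [[0.492, -0.5, 0.025], [0.52, -0.474, 0.109], [0.548, -0.456, 0.161]]
scene pack 0.96 [231. 251.] [[0.385, -0.202, 0.008], [0.432, -0.179, 0.114], [0.449, -0.146, 0.129]]
sce
[... 701 characters left out ...]
0.119]]
{'clock': 0.5, 'joint_pos': array([1.23098068e+00, 2.40638755e-01, 4.94302664e-03, 1.33522751e+00,
       9.52413960e-06, 1.57082445e+00]), 'joint_vel': array([-0.00058322, -0.00062972,  0.00103785,  0.00135079, -0.00213369,
        0.00202331]), 'tau': array([-1.01252572e-04, -3.71857631e+01,  2.52462548e+01,  2.75008999e-03,
       -1.85372954e-05, -1.23152656e-06]), 'eef_pos': array([0.16664435, 0.47137989, 0.3038653 ]), 'tool_rot': array([ 1.69105362e-01,  9.85597977e-01, -6.17366671e-05, -1.54224003e-05]), 'ft_force': array([-0.40904713, -0.46924999, -0.68498906]), 'ft_torque': array([ 0.02580992, -0.0033589 ,  0.02827491]), 'grasp_force': 0.0, 'grip_width': 0.08551039498282581}
```

Run:
```python
import cv2,numpy as np
a=cv2.imread('top_im.png'); cv2.imwrite('pics/a.png',cv2.resize(a[170:350,190:520],(800,436),interpolation=2))
b=cv2.imread('scene_im.png'); cv2.imwrite('pics/b.png',b)
```

```text
(no output)
```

View pics/a.png

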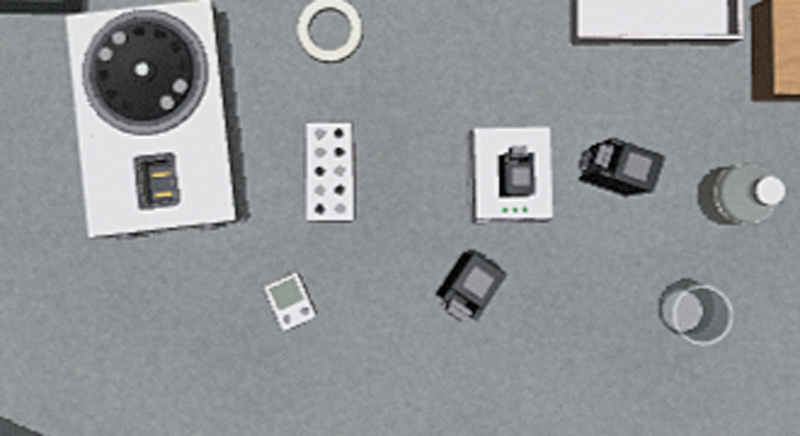

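View pics/b.png

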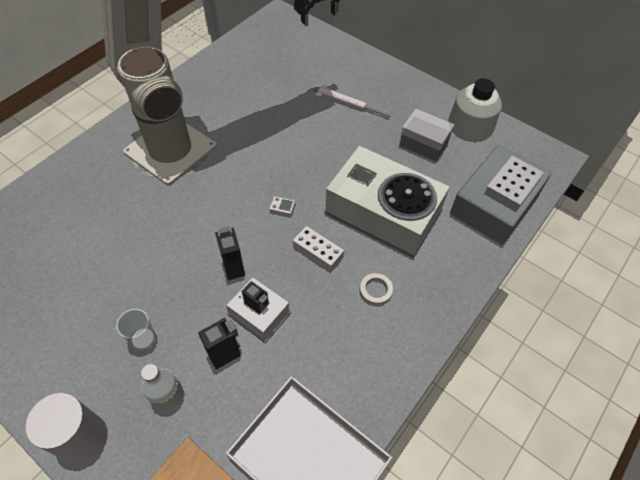

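Pack candidates (top picture): in the dock at (403,238); loose ones at (385,289) and (445,240). The loose tops are at 0.130 m on the bench, so they're too big. The docked one's top is at 0.111 = 0.015 + 0.096 m, so it fits, and its tab is towards +x. The centrifuge has its bay nearer to the robot and its rotor to +x. Next I'll measure poses from depth.

Run:
```python
from h import *
for c in('top','scene'):
    W=np.load(c+'.npy')
    def rect(n,x0,x1,y0,y1,z0,z1):
        m=(W[...,0]>x0)&(W[...,0]<x1)&(W[...,1]>y0)&(W[...,1]<y1)&(W[...,2]>z0)&(W[...,2]<z1)
        p=W[m]; r=cv2.minAreaRect((p[:,:2]*1000).astype(np.float32)); print(c,n,len(p),[np.round(k,1) for k in r],np.median(p[:,2]).round(4))
    rect('charger',.46,.63,-.29,-.14,.050,.06)
    rect('packtop',.5,.585,-.26,-.18,.106,.118)
    rect('centr',.42,.75,.08,.33,.101,.109)
im=cv2.imread('top_im.png'); 
cv2.imwrite('pics/c.png',np.hstack([cv2.resize(im[215:265,378:428],(400,400),interpolation=2),cv2.resize(im[222:272,230:280],(400,400),interpolation=2)]))
```

```text
top charger 778 [array([ 544.5, -222.4]), array([107.8,  90.6]), np.float64(1.1)] 0.0554
top packtop 206 [array([ 543.3, -221.6]), array([53.4, 33.6]), np.float64(0.2)] 0.1109
top centr 2817 [array([602.1, 205.7]), array([260.6, 171.2]), np.float64(7.3)] 0.1055
scene charger 1184 [array([ 546.8, -222.9]), array([110.7,  91.9]), np.float64(1.2)] 0.0553
scene packtop 318 [array([ 546.9, -223.1]), array([56.5, 35.4]), np.float64(0.7)] 0.1109
scene centr 3124 [array([603. , 205.1]), array([261.4, 176.3]), np.float64(7.5)] 0.1054
```

View pics/c.png

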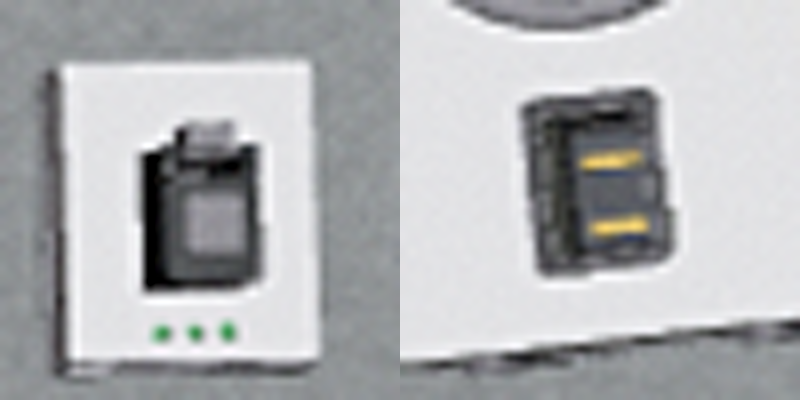

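The crop shows the docked pack with its tab on the +x (upper) side, and the empty bay with its two gold contacts turned about 7°. I'll move above the pack.

Request:
step_arm(
  rows=[
    [[-584,-529,20],69.6],
    [[-584,-529,20],69.6],
    [[-584,-529,20],69.6],
    [[-584,-529,20],69.6],
    [[-584,-529,20],69.6],
    [[-584,-529,20],69.6],
    [[-584,-529,20],69.6],
    [[-584,-529,20],69.6],
    [[-584,-529,40],69.6],
    [[-584,-529,40],69.6],
    [[-584,-529,40],69.6],
    [[-584,-529,40],69.6],
  ],
  claw=-1,
)

```text
clock: 2.0
eef_pos: [0.5231, -0.1895, 0.2676]
tool_rot: [0.701, 0.713, 0.0, 0.0]
ft_force: [0.8, 0.5, -0.2]
grip_width: 0.0857
grasp_force: 0.0
```

Request:
step_arm(
  rows=[
    [[-32.5,18,0],0],
    [[-32.5,18,0],0],
    [[-32.5,18,0],0],
    [[-32.5,18,0],0],
  ],
)

```text
clock: 2.5
eef_pos: [0.5404, -0.2185, 0.268]
tool_rot: [0.701, 0.713, 0.0, -0.0]
ft_force: [-0.6, 0.7, 0.8]
grip_width: 0.0851
grasp_force: 0.0
```

Run:
```python
from h import *
im,W=cloud('wrist'); o=bot.get_obs(); print(o['eef_pos'],o['tool_rot'],bot.camera_params('wrist')['pose'].round(3))
save(im,'w1.png'); np.save('w1.npy',W)
def rect(n,x0,x1,y0,y1,z0,z1):
        m=(W[...,0]>x0)&(W[...,0]<x1)&(W[...,1]>y0)&(W[...,1]<y1)&(W[...,2]>z0)&(W[...,2]<z1)
        p=W[m]; r=cv2.minAreaRect((p[:,:2]*1000).astype(np.float32)); print(n,len(p),[np.round(k,1) for k in r],np.median(p[:,2]).round(4),np.percentile(p,[.5,99.5],axis=0).round(4).tolist())
rect('charger',.46,.63,-.29,-.14,.051,.058)
rect('packtop',.5,.585,-.26,-.18,.108,.114)
rect('pack3',.5,.585,-.26,-.18,.062,.114)
```

```text
[ 0.5405263  -0.21845692  0.26809272] [7.00787450e-01 7.13370126e-01 9.92795739e-05 6.05356722e-05] [[ 1.    -0.017 -0.005  0.539]
 [ 0.018  0.962  0.272 -0.148]
 [ 0.    -0.272  0.962  0.337]
 [ 0.     0.     0.     1.   ]]
charger 9711 [array([ 544.4, -221.4]), array([108.4,  91.1]), np.float64(1.8)] 0.0543 [[0.4905, -0.2667, 0.0522], [0.5981, -0.1757, 0.0563]]
packtop 3390 [array([ 543.3, -220.9]), array([55. , 34.5]), np.float64(1.8)] 0.1103 [[0.5162, -0.2378, 0.108], [0.5701, -0.2041, 0.1123]]
pack3 4941 [array([ 543.7, -221. ]), array([56.3, 34.7]), np.float64(1.7)] 0.1097 [[0.5162, -0.2377, 0.0635], [0.5707, -0.2035, 0.1123]]
```

View pics/w1.png

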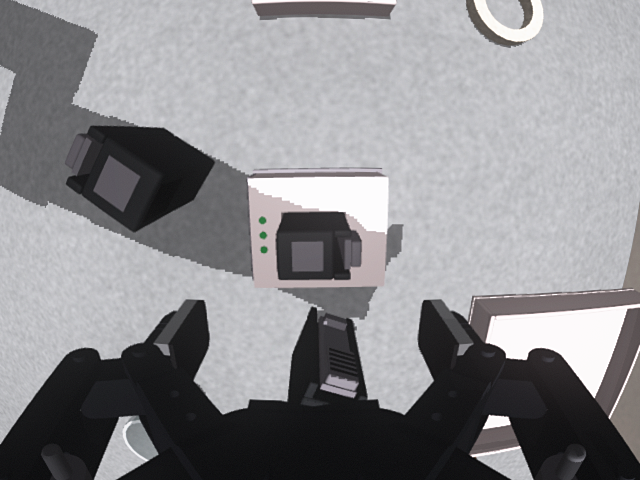

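The docked pack is at (312,255), tab pad at (352,250) on the +x side. The larger loose packs at (135,180) and (325,350) are clear of the fingers. I'll descend to grasp height.

Request:
step_arm(
  rows=[
    [[-2.5,0,40],-0.7],
    [[-2.5,0,80],-0.7],
    [[-2.5,0,105],-0.7],
    [[-2.5,0,118],-0.7],
    [[-2.5,0,123],-0.7],
    [[-2.5,0,123],-0.7],
    [[-2.5,0,123],-0.7],
  ],
)

```text
clock: 3.42
eef_pos: [0.5416, -0.2224, 0.1459]
tool_rot: [0.697, 0.717, 0.0, 0.001]
ft_force: [-0.2, -0.1, 0.2]
grip_width: 0.0857
grasp_force: 0.0
```

Request:
step_arm(
  rows=[
    [[1.2,-1.0,0],0],
    [[1.2,-1.0,0],0],
  ],
)

```text
clock: 3.68
eef_pos: [0.5399, -0.221, 0.1451]
tool_rot: [0.697, 0.717, 0.0, 0.0]
ft_force: [0.2, 0.3, -0.2]
grip_width: 0.0853
grasp_force: 0.0
```

Run:
```python
from h import *
im,W=cloud('wrist'); o=bot.get_obs(); print(o['eef_pos'],o['tool_rot'])
save(im,'w2.png')
def rect(n,x0,x1,y0,y1,z0,z1):
        m=(W[...,0]>x0)&(W[...,0]<x1)&(W[...,1]>y0)&(W[...,1]<y1)&(W[...,2]>z0)&(W[...,2]<z1)
        p=W[m]; r=cv2.minAreaRect((p[:,:2]*1000).astype(np.float32)); print(n,len(p),[np.round(k,1) for k in r],np.median(p[:,2]).round(4),np.percentile(p,[.5,99.5],axis=0).round(4).tolist())
rect('packtop',.512,.575,-.245,-.195,.107,.114)
rect('ch',.46,.63,-.29,-.14,.051,.058)
```

```text
[ 0.53988845 -0.2210125   0.14496732] [6.96967049e-01 7.17103107e-01 8.44702052e-05 2.42453606e-04]
packtop 11703 [array([ 543.5, -221. ]), array([55.7, 35. ]), np.float64(1.7)] 0.1103 [[0.5163, -0.2375, 0.1071], [0.5704, -0.2037, 0.1121]]
ch 22075 [array([ 544.4, -221.5]), array([109.1,  91.3]), np.float64(1.8)] 0.0544 [[0.4902, -0.265, 0.0517], [0.5974, -0.1755, 0.0565]]
```

View pics/w2.png

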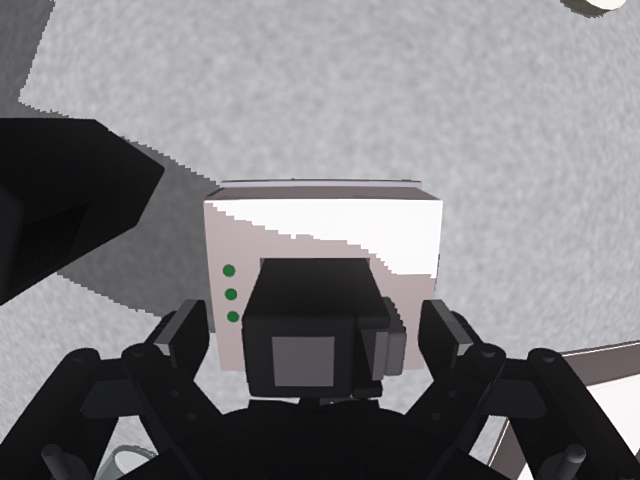

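The pack is centred between the pads (picture x 243–405, pads at 205 and 425). Closing.

Request:
step_arm(
  rows=[
    [[0,0,0],0],
    [[0,0,0],0],
    [[0,0,0],0],
    [[0,0,0],0],
    [[0,0,0],0],
    [[0,0,0],0],
  ],
  claw=1,
)

```text
clock: 4.47
eef_pos: [0.5405, -0.2214, 0.1465]
tool_rot: [0.697, 0.717, 0.0, 0.001]
ft_force: [-0.2, 0.6, 8.1]
grip_width: 0.045
grasp_force: 68.2
```

Run:
```python
from h import *
im,W=cloud('wrist'); o=bot.get_obs(); print(o['grip_width'],o['grasp_force'],o['ft_force'],o['ft_torque'],o['eef_pos'])
save(im,'w3.png')
```

```text
0.04556129836290303 68.2449933886528 [-1.5456711  -0.20314406  8.28993272] [0.14470458 0.11568858 0.00994446] [ 0.54049823 -0.22137239  0.14652467]
```

View pics/w3.png

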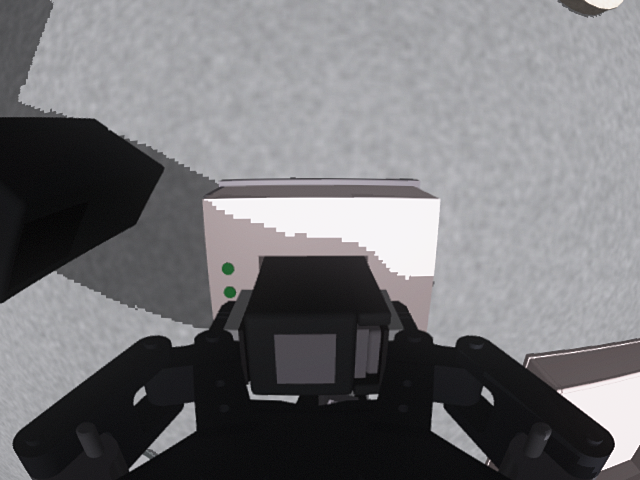

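The tab is squeezed in: the pad at (368,355) is flush with the body and both pads are seated. A gentle lift first.

Request:
step_arm(
  rows=[
    [[0,0,-1.5],0],
    [[0,0,-3],0],
    [[0,0,-5],0],
    [[0,0,-8],0],
  ],
)

```text
clock: 5.03
eef_pos: [0.5398, -0.2207, 0.1519]
tool_rot: [0.697, 0.717, 0.0, -0.001]
ft_force: [3.0, -0.3, -4.9]
grip_width: 0.0449
grasp_force: 66.4
```

Request:
step_arm(
  rows=[
    [[0,0,-10],0],
    [[0,0,-20],0],
    [[0,0,-35],0],
    [[0,0,-60],0],
    [[0,0,-90],0],
    [[0,0,-120],0],
    [[0,0,-140],0],
    [[0,0,-140],0],
    [[0,0,-140],0],
  ],
)

```text
clock: 6.15
eef_pos: [0.5389, -0.2208, 0.292]
tool_rot: [0.697, 0.717, -0.001, -0.001]
ft_force: [0.1, -0.9, -3.0]
grip_width: 0.0453
grasp_force: 67.3
```

Request:
step_arm(
  rows=[
    [[60,1,0],-5.7],
    [[120,1,0],-5.7],
    [[180,1,0],-5.7],
    [[240,1,0],-5.7],
    [[290,1,0],-5.7],
    [[317,1,0],-5.7],
    [[317,1,0],-5.7],
    [[317,1,0],-5.7],
    [[317,1,0],-5.7],
  ],
)

```text
clock: 7.28
eef_pos: [0.5316, 0.0948, 0.2922]
tool_rot: [0.661, 0.75, -0.001, -0.0]
ft_force: [0.1, 0.4, -4.0]
grip_width: 0.0452
grasp_force: 67.3
```

Run:
```python
from h import *
im,W=cloud('wrist'); o=bot.get_obs(); print(o['eef_pos'],o['tool_rot'],o['grip_width'])
q=o['tool_rot']; print('yaw',np.degrees(2*np.arctan2(q[1],q[0]))-90)
save(im,'w4.png'); np.save('w4.npy',W)
g=cv2.cvtColor(im,cv2.COLOR_RGB2GRAY)
def rect(n,m):
        p=W[m]; r=cv2.minAreaRect((p[:,:2]*1000).astype(np.float32)); print(n,len(p),[np.round(k,1) for k in r],np.median(p[:,2]).round(4))
near=(W[...,0]>.48)&(W[...,0]<.575)&(W[...,1]>.15)&(W[...,1]<.245)
d=near&(W[...,2]>.098)&(W[...,2]<.114)
rect('deckwhite',(W[...,2]>.1)&(W[...,2]<.11)&(W[...,0]>.4)&(W[...,0]<.76)&(W[...,1]>.08)&(W[...,1]<.34))
rect('darkrim',d&(g<110)&(W[...,2]>.1))
rect('collar',near&(W[...,2]>.1075)&(W[...,2]<.114))
rect('inside',near&(W[...,2]<.095)&(W[...,2]>.04))
```

```text
[0.53173569 0.09478058 0.29232751] [ 6.61128340e-01  7.50272719e-01 -3.80610893e-04 -1.40326624e-04] 0.04466298154615967
yaw 7.228025049730064
deckwhite 43333 [array([601.6, 207.2]), array([261.9, 171.3]), np.float64(7.3)] 0.1044
darkrim 1199 [array([526.6, 197.7]), array([59.8, 44.6]), np.float64(7.3)] 0.1073
collar 1401 [array([526.7, 197.2]), array([62.8, 48.5]), np.float64(7.2)] 0.1088
inside 3529 [array([528. , 198.2]), array([53.7, 36.5]), np.float64(7.6)] 0.0662
```

View pics/w4.png

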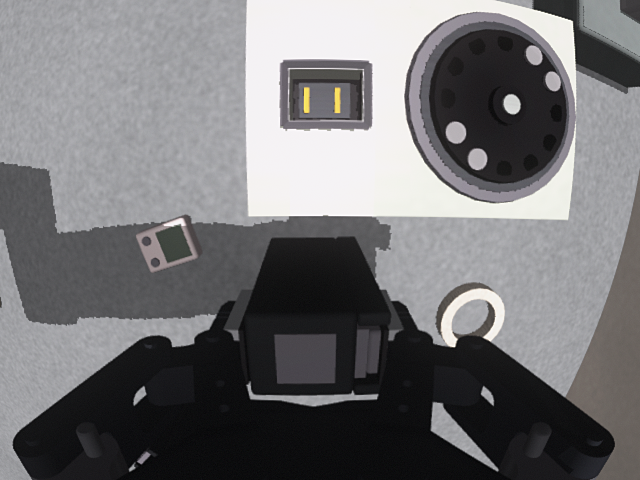

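The bay collar is at (326,95) with its gold contacts visible and the rotor to the right; the pack is held right way round, tab to +x. I'll look once more from nearer.

Request:
step_arm(
  rows=[
    [[45,8.3,0],0],
    [[55,8.3,0],0],
    [[55,8.3,0],0],
    [[55,8.3,0],0],
  ],
)

```text
clock: 7.82
eef_pos: [0.533, 0.1505, 0.2926]
tool_rot: [0.661, 0.75, -0.0, 0.0]
ft_force: [0.5, 0.4, -3.3]
grip_width: 0.0452
grasp_force: 67.3
```

Run:
```python
from h import *
im,W=cloud('wrist'); o=bot.get_obs(); print(o['eef_pos'])
q=o['tool_rot']; print('yaw',np.degrees(2*np.arctan2(q[1],q[0]))-90)
save(im,'w5.png')
g=cv2.cvtColor(im,cv2.COLOR_RGB2GRAY)
def rect(n,m):
        p=W[m]; r=cv2.minAreaRect((p[:,:2]*1000).astype(np.float32)); print(n,len(p),[np.round(k,1) for k in r],np.median(p[:,2]).round(4),p.min(0),p.max(0))
near=(W[...,0]>.48)&(W[...,0]<.575)&(W[...,1]>.15)&(W[...,1]<.245)
rect('collar',near&(W[...,2]>.1075)&(W[...,2]<.114))
rect('inside',near&(W[...,2]<.1)&(W[...,2]>.04))
e=o['eef_pos']
n2=(abs(W[...,0]-e[0])<.045)&(abs(W[...,1]-e[1])<.03)
z=W[...,2]; h=np.histogram(z[n2&(z>.2)],20); print(h[0],h[1].round(3))
# outline of collar outer edge via deck-white mask hole
P=bot.camera_params('wrist')
hole=((g<150)&near&(z<.115)).astype(np.uint8)
rect('dark',hole>0)
```

```text
[0.53302954 0.15048241 0.29264752]
yaw 7.253553003689035
collar 1422 [array([526.8, 197.3]), array([62.9, 48.6]), np.float64(7.3)] 0.1088 [0.49321038 0.16994661 0.10750307] [0.5604352  0.22458015 0.11147801]
inside 3570 [array([527.7, 196.5]), array([53.2, 36.3]), np.float64(7.1)] 0.0662 [0.49926658 0.17535231 0.05805375] [0.55595292 0.21753915 0.09998328]
[ 406  550  539  639  895 1006 1301 1424 4205 9356 1052 1999 3880  707
 1872 3485 4306 4895 7154 5074] [0.2   0.206 0.212 0.219 0.225 0.231 0.237 0.244 0.25  0.256 0.262 0.268
 0.275 0.281 0.287 0.293 0.299 0.306 0.312 0.318 0.324]
dark 5786 [array([534.8, 183.6]), array([74.7, 76.6]), np.float64(7.5)] 0.0837 [0.49371526 0.1502369  0.05805375] [0.57481638 0.22439291 0.11147801]
```

Run:
```python
from h import *
im,W=cloud('wrist'); o=bot.get_obs(); e=o['eef_pos']
q=o['tool_rot']; a=2*np.arctan2(q[1],q[0])-np.pi/2
d=W-e; L=np.stack([d[...,0]*np.cos(a)+d[...,1]*np.sin(a), -d[...,0]*np.sin(a)+d[...,1]*np.cos(a), d[...,2]],-1)*1000  # pack axes: x fwd,y
m=(abs(L[...,0])<24.)&(abs(L[...,1])<22)&(L[...,2]<-25)&(L[...,2]>-50)
t=np.median(L[m][:,2]); print('top z',t)
m=(abs(L[...,0])<40)&(abs(L[...,1])<24)&(abs(L[...,2]-t)<1.5)
m=cv2.morphologyEx(m.astype(np.uint8),cv2.MORPH_OPEN,np.ones((5,5)))>0
p=L[m]; print(cv2.minAreaRect(p[:,:2].astype(np.float32)),np.percentile(p,[0.5,99.5],axis=0).round(1))
# front (+y) side face
m=(abs(L[...,0])<18)&(L[...,1]>10)&(L[...,1]<25)&(L[...,2]<t-8)&(L[...,2]>t-70)
p=L[m]; A=np.c_[p[:,0],p[:,2],np.ones(len(p))]; print('face y',len(p),np.median(p[:,1]),np.linalg.lstsq(A,p[:,1],rcond=None)[0], p[:,2].min())
pl=W[(abs(W[...,0]-.527)<.012)&(abs(W[...,1]-.197)<.008)&(W[...,2]<.09)]; print('plate z',np.percentile(pl[:,2],[10,50,90]))
```

```text
top z -36.21469616515982
((0.9328422546386719, 0.15427780151367188), (34.65007781982422, 47.76520538330078), 89.55561065673828) [[-22.6 -16.5 -37.6]
 [ 23.9  16.7 -34.8]]
face y 4815 16.751605214817268 [-8.28871933e-04  7.04446979e-05  1.67363178e+01] -106.19385146581975
plate z [0.06543963 0.06639292 0.06731424]
```

Request:
step_arm(
  rows=[
    [[35,-0.9,0],0],
    [[47.2,-0.9,0],0],
    [[47.2,-0.9,20],0],
    [[47.2,-0.9,40],0],
    [[47.2,-0.9,45],0],
    [[47.2,-0.9,45],0],
    [[47.2,-0.9,45],0],
  ],
)

```text
clock: 8.8
eef_pos: [0.5267, 0.1982, 0.2487]
tool_rot: [0.661, 0.751, 0.001, 0.0]
ft_force: [-0.1, -0.4, -4.2]
grip_width: 0.0449
grasp_force: 67.3
```

Run:
```python
from h import *
for i in range(3):
    bot.camera('top'); o=bot.get_obs(); q=o['tool_rot']; print(o['eef_pos'].round(4),np.degrees(2*np.arctan2(q[1],q[0]))-90,q.round(4),o['ft_force'].round(1))
```

```text
[0.5267 0.1982 0.2487] 7.315000217016731 [6.606e-01 7.508e-01 8.000e-04 5.000e-04] [ 1.   0.  -3.4]
[0.5266 0.1983 0.2486] 7.319503310244059 [6.605e-01 7.508e-01 8.000e-04 4.000e-04] [ 0.3  0.  -3.3]
[0.5265 0.1983 0.2485] 7.327466450502229 [6.605e-01 7.508e-01 7.000e-04 4.000e-04] [ 0.4 -0.2 -3.6]
```

Request:
step_arm(
  rows=[
    [[-1,-0.2,0],0],
    [[-1,-0.2,3],0],
    [[-1,-0.2,6],0],
    [[-1,-0.2,9],0],
    [[-1,-0.2,12],0],
    [[-1,-0.2,12],0],
  ],
)

```text
clock: 9.7
eef_pos: [0.5261, 0.1972, 0.2353]
tool_rot: [0.66, 0.751, -0.0, 0.0]
ft_force: [-0.1, 0.0, -4.6]
grip_width: 0.0449
grasp_force: 67.3
```

Underside about 1 mm below the mouth, with no contact force. I'll go on slowly.

Request:
step_arm(
  rows=[
    [[0,0,2],0],
    [[0,0,4],0],
    [[0,0,6],0],
    [[0,0,8],0],
    [[0,0,10],0],
    [[0,0,10],0],
  ],
)

```text
clock: 10.45
eef_pos: [0.5261, 0.1972, 0.2254]
tool_rot: [0.66, 0.751, -0.0, 0.0]
ft_force: [0.5, -0.2, -3.5]
grip_width: 0.045
grasp_force: 67.3
```

Request:
step_arm(
  rows=[
    [[0,0,3],0],
    [[0,0,6],0],
    [[0,0,9],0],
    [[0,0,12],0],
    [[0,0,15],0],
    [[0,0,18],0],
    [[0,0,21],0],
    [[0,0,21],0],
  ],
)

```text
clock: 11.45
eef_pos: [0.5261, 0.1972, 0.2043]
tool_rot: [0.66, 0.751, -0.0, 0.0]
ft_force: [1.4, 0.0, -5.0]
grip_width: 0.0451
grasp_force: 67.3
```

Request:
step_arm(
  rows=[
    [[0,0,1.5],0],
    [[0,0,3],0],
    [[0,0,4.5],0],
    [[0,0,6],0],
    [[0,0,6],0],
  ],
)

```text
clock: 12.08
eef_pos: [0.5261, 0.1973, 0.1987]
tool_rot: [0.66, 0.751, 0.0, 0.0]
ft_force: [0.8, 1.1, -2.9]
grip_width: 0.0455
grasp_force: 67.5
```

Request:
step_arm(
  rows=[
    [[0,0,1],0],
    [[0,0,2],0],
    [[0,0,2],0],
  ],
)

```text
clock: 12.45
eef_pos: [0.5261, 0.1972, 0.1971]
tool_rot: [0.66, 0.751, 0.0, 0.0]
ft_force: [-1.4, -0.7, 1.9]
grip_width: 0.0452
grasp_force: 68.5
```

The plate is touched (force up by about 5 N). The hard floor should be about 4 mm further down.

Request:
step_arm(
  rows=[
    [[0,0,1],0],
    [[0,0,2],0],
    [[0,0,2],0],
  ],
)

```text
clock: 12.82
eef_pos: [0.5261, 0.1973, 0.1948]
tool_rot: [0.66, 0.751, 0.0, 0.0]
ft_force: [-0.7, -0.5, 4.7]
grip_width: 0.0451
grasp_force: 68.8
```

Request:
step_arm(
  rows=[
    [[0,0,0.5],0],
    [[0,0,1],0],
    [[0,0,1],0],
  ],
)

```text
clock: 13.2
eef_pos: [0.5261, 0.1972, 0.1938]
tool_rot: [0.66, 0.751, 0.0, 0.0]
ft_force: [-1.7, -0.9, 4.3]
grip_width: 0.0449
grasp_force: 68.9
```

Request:
step_arm(
  rows=[
    [[0,0,0.5],0],
    [[0,0,1],0],
    [[0,0,1],0],
  ],
)

```text
clock: 13.58
eef_pos: [0.526, 0.1972, 0.1936]
tool_rot: [0.66, 0.751, 0.0, 0.0]
ft_force: [-3.0, -1.3, 9.5]
grip_width: 0.0448
grasp_force: 69.9
```

Request:
step_arm(
  rows=[
    [[0,0,0.4],0],
    [[0,0,0.8],0],
    [[0,0,0.8],0],
  ],
)

```text
clock: 13.95
eef_pos: [0.526, 0.1973, 0.1935]
tool_rot: [0.66, 0.751, 0.001, 0.0]
ft_force: [-4.5, -1.8, 11.8]
grip_width: 0.0449
grasp_force: 70.8
```

Floor found: the height stays at 0.1935 while the force builds up. I'll press slightly more and release, opening only part way to stay clear of the rotor.

Request:
step_arm(
  rows=[
    [[0,0,1.5],0],
    [[0,0,2],0],
    [[0,0,2],0],
    [[0,0,2],0],
    [[0,0,2],0],
    [[0,0,2],0],
  ],
  claw=-0.55,
)

```text
clock: 14.7
eef_pos: [0.526, 0.1972, 0.1898]
tool_rot: [0.66, 0.751, -0.0, -0.0]
ft_force: [-0.6, 0.9, 0.1]
grip_width: 0.066
grasp_force: 0.0
```

Run:
```python
from h import *
im,W=cloud('wrist'); save(im,'w6.png')
m=(abs(W[...,0]-.527)<.018)&(abs(W[...,1]-.197)<.012)&(W[...,2]>.14)&(W[...,2]<.18)
print(np.percentile(W[m][:,2],[5,50,95]),m.sum()); t=np.median(W[m][:,2])
m=(abs(W[...,0]-.527)<.045)&(abs(W[...,1]-.197)<.03)&(abs(W[...,2]-t)<1.5e-3)
m=cv2.morphologyEx(m.astype(np.uint8),cv2.MORPH_OPEN,np.ones((5,5)))>0
print(cv2.minAreaRect((W[m][:,:2]*1000).astype(np.float32)))
```

```text
[0.15800774 0.15952936 0.16056924] 5945
((534.050537109375, 198.5714569091797), (62.274478912353516, 33.56175994873047), 6.775299549102783)
```

View pics/w6.png

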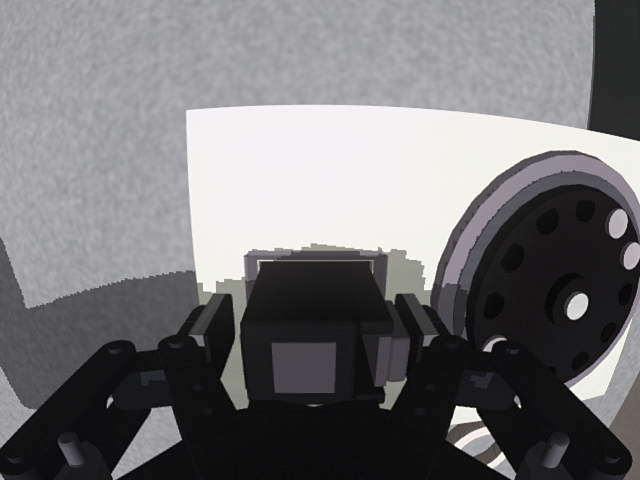

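Pack top is about 2 mm above its floor position (unlatched it would be 5 mm), so it's latched. The tab at (395,360) is out and both pads are free. Backing off straight up.

Request:
step_arm(
  rows=[
    [[0,0,-10],0],
    [[0,0,-25],0],
    [[0,0,-50],0],
    [[0,0,-80],0],
    [[0,0,-110],0],
    [[0,0,-120],0],
    [[0,0,-120],0],
    [[0,0,-120],0],
  ],
)

```text
clock: 15.75
eef_pos: [0.5255, 0.197, 0.3086]
tool_rot: [0.66, 0.751, -0.001, -0.001]
ft_force: [-0.5, -0.0, -0.5]
grip_width: 0.0659
grasp_force: 0.0
```

Run:
```python
from h import *
im,W=cloud('wrist'); o=bot.get_obs(); print(o['eef_pos'])
z=W[...,2]
m=(abs(W[...,0]-.527)<.045)&(abs(W[...,1]-.197)<.03)&(z>.15)&(z<.17)
p=W[m]; print(np.percentile(p[:,2],[5,50,95]),cv2.minAreaRect((p[:,:2]*1000).astype(np.float32)))
d=W[(abs(W[...,0]-.5)<.15)&(abs(W[...,1]-.2)<.1)&(abs(z-.105)<.002)]; print('deck',np.median(d[:,2]))
```

```text
[0.52545095 0.19700142 0.30835729]
[0.15463142 0.15909468 0.16051465] ((530.2354736328125, 198.14749145507812), (56.46579360961914, 34.17156219482422), 7.716043472290039)
deck 0.10437689251474469
```

```bash
python3 -c "
from workcell import bot
print(bot.job_done())"
```

```text
the job is handed in; nothing more can be done
None
```

I moved the pack from the dock to the centrifuge bay, pressed it home and let go, and handed the job in at about 16 s. In the last camera check it sat about 2 mm above the floor I had felt, upright with its tab out, which fits a latched pack; the hand-in returned no verdict.

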